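Hang the slotted fence bracket on its pin and close the keeper

ROBOT

A 7-joint arm with a two-finger parallel gripper is mounted at the origin on the work surface. World frame = base frame: x ahead of the robot, y to its left, z up, the work surface at z = 0. Lengths are in mm, angles in rad, forces in N, time in s.
With the tool pointing down it reaches from about 400 to 875 mm from the base axis. Payload 4.4 kg.
Tool frame: the origin (TCP) lies at the very end of the fingers, on their centre line; the grasp point (between the pads) lies 19 mm behind it; z points along the fingers, y is the line along which they close (so a half turn about z gives the same grasp; the last joint's range is limited). The gripper opens to 85 mm and grips with 20 to 120 N. Pads are 22 mm wide; open, the fingers measure 114 mm over their backs; the gripper's body (76 mm by 85 mm) begins 54 mm behind the grasp point. The pads swing forward as they close: fully open they stand 13 mm farther back than shut.
Start: joints at [-1.35, 0.628, 0.038, 1.517, -0.027, 0.996, -0.02], TCP at [183.85, 623.472, 231.313] pointing down, gripper open.
Joint ranges: [-3.06, 3.06], [-0.37, 2.12], [-1.25, 1.32], [0.18, 2.47], [-1.1, 4.24], [0.23, 1.98], [-2.94, 2.94]. Speed limits (rad/s): [2.57, 2.57, 3.14, 3.14, 3.14, 3.14, 3.14].

INTERFACE

Orientations are given as [roll, pitch, yaw] about the fixed x, y, z axes, in that order (R = Rz(yaw) Ry(pitch) Rx(roll)).
In Python, from cell import read_state, get_image, camera_params, finish_job gives the robot as it stands.
- The arm moves only by the tool arm_command, never from a script. Its argument "deltas" is a list of rows, each an object of numbers: "dx", "dy", "dz": the shift along the world's x, y, z in m; "yaw": the turn about the world's z in degrees; "jaw": the opening, from 0 (shut) to 1 (fully open). A call has 1 to 20 rows; each row is the pose to reach, as a shift and turn from the pose commanded when the call began; what a row does not reach only later rows make up. A row lasts 1/10 s, in which the tool goes at most 50 mm and 8.59 degrees, less where a joint would pass 70% of its speed; a pose out of reach is approached as far as the arm can. A call with a gripper value outside its range is refused whole. The fingers move at their own pace and stop on an object; the grip force is fixed at half the most. Time passes only in rows, so rows that repeat a pose let the fingers close. It gives the time, the measured TCP pose, the force, the opening and the grip force at its end, in the units of the state.
- read_state(): the state, without advancing time (a new reading comes with each control period).
- get_image(name): name is "scene" or "top" or "wrist"; returns (picture, depth): 480x640x3 uint8, red, green, blue; 480x640 float32, mm along the optical axis (not along the pixel's ray), 0 where there is no reading.
- camera_params(name): a dict with "camera_matrix" (3x3 intrinsics, pixels), "extrinsics" (4x4, takes a point from camera to world coordinates). Camera axes: x right, y down, z forward; pixel columns grow to the right and rows downward; lengths in mm; the calibration is good to about 2 mm. A picture is of the moment at which its call begins: read the wrist's pose just before it. camera_params takes no time and is no camera call; for the wrist camera it gives the pose at the moment of the call.
- finish_job(): hands the job in; it is judged then, once.
The state is a dict: "clock": time; "qpos": joint angles; "qd": joint speeds; "tau": joint torques, N m; "eef_pos": TCP position; "tool_rot": TCP orientation; "force": force on the tool from outside, world axes, zero at the start; "torque": the same for the moment, N m; "width": finger opening in mm; "gripper_force": force on a finger pad.
Only numpy, scipy, OpenCV 4.12 (cv2) and the standard library are available. Lean on these libraries where they do the work, as an engineer would, in place of code of your own. Each camera call takes 0.05 s, during which the arm holds its last target. There are 200 camera calls.

TASK

Put the aluminium fence bracket away: first slide the red keeper on the wooden hanger fully open, then lift the bracket out of its stand, slide its slot sideways over the headed steel pin and let it down so that it hangs freely from the pin in the end of the slot. Then slide the red keeper fully closed again so that the bracket cannot slip off. Leave the tape roll, the screwdriver and the pen tin where they are.

Things in the scene. Friction and masses are not known exactly. Their poses are not given: they have to be found in the camera images.
- hanger: Pale wooden hanger fixed to the bench: foot board 100 (x) x 250 (y, -135 to +115) x 18 mm high; origin on the bench. Post 30 x 40 mm, x = -45 to -15, centred at y = +35, top at 150 mm. The pin points from the post along +x; the red keeper slides along y on the pin's -y side, in the plane x = 0. Its axes lie within 0.35 rad of the world's.
- pin (a point): Middle of the level steel pin, at hanger (0, 35, 137) mm: 10 mm diameter, along the hanger's x, free from x = -15 (post) to +15 mm, where a head of 26 mm diameter, 8 mm thick, ends it. The head does not pass the bracket's slot or notch: the slot must come over the pin from its -y side, moving towards the hanger's +y.
- keeper (a joint): Keeper position in m: 0 = fully closed (stop), 0.09 = fully open (stop), moving to the hanger's -y as it opens; needs 2 to 4 N, stays where left. Starts 0 to 0.03. Its middle is 64 mm plus this value to the -y side of the pin. Closed, its face is 7 mm clear of the edge of a centrally hung bracket; the bracket gets onto the pin only if it is over 60 mm open.
- keeper_top (a point): Centre of the top of the red keeper, an upright bar 22 mm (hanger x) by 24 mm (hanger y), top 165 mm above the bench, on a foot 40 mm wide in x (20 to 44 mm high up). It can be gripped from above across its 22 mm. Axes as the hanger's.
- bracket: Loose aluminium plate 8 (x) x 90 (y) x 130 mm (z, up), origin mid lower edge, 0.2 to 0.36 kg; green grip block on top, 20 (x) x 50 (y), z = 130 to 164. L-shaped slot: open at the +y edge, level from y = +45 to -8 at z = 82 to 98; at its inner end a notch, y = -8 to +8, rises to z = 112. Starts upright in the stand's groove, on its floor, axes as the stand's.
- seat (a point): Middle of the roof of the bracket's notch, at bracket (0, 0, 112) mm; axes as the bracket's. When hung, it lies 5 mm above the pin's axis, and the bracket's lower edge is 30 mm above the bench.
- stand: Dark wooden block fixed to the bench, 70 (x) x 110 (y) x 45 mm high, origin centre of its underside. A groove along y, 12 mm wide, 30 mm deep (its floor 15 mm above the bench), open at both ends, holds the bracket's lower edge.
- tape: Bystander: roll of yellow tape lying flat, 90 mm diameter, 40 mm high; origin under its centre.
- screwdriver: Bystander: screwdriver with an orange handle 200 mm long, lying on the bench along its own x; leave alone.
- pen_tin: Bystander: steel tin with pens, 72 mm diameter, about 135 mm high; origin under its centre.
Mind the look-alikes: they are no part of the job. Several things have the shape of the stand; the one meant has the colours described above.

How it is judged:
By the outcome, as a careful person would: the job done as asked, in the order asked, and still so for the second after the job is handed in, with the robot touching nothing.
It also fails if it takes over 69 s, if anything falls off the work surface, if the arm or the gripper's body presses on something with over 40 N, if the wrist force passes 120 N, or if a joint passes its speed limit or range.

## Working session

There is one attempt and no reset: what is moved stays moved. The work goes in short steps, Python scripts to look and compute and a tool call to move; the robot and the scene stay as the last step left them, time stands still between calls to the robot, and variables do not carry over. Pictures are saved under pics/ and viewed, at most 10 in all, crops included, and the job is handed in when it is done.

Besides the shell and the picture viewer there is one more tool, called after "Emit:" by a JSON object that holds its "method" and its "body". arm_command: Moves the arm, as the interface text tells. Its arguments: {"type":"object","properties":{"deltas":{"type":"array"}},"required":["deltas"]}

```bash
mkdir -p pics
cat > h.py <<'E'
import numpy as np, cv2
from cell import *
def cloud(n):
    p=camera_params(n); im,d=get_image(n); K=np.array(p["camera_matrix"]);T=np.array(p["extrinsics"])
    v,u=np.mgrid[:480,:640]
    c=np.stack([(u-K[0,2])/K[0,0]*d,(v-K[1,2])/K[1,1]*d,d],-1)
    w=c@T[:3,:3].T+T[:3,3]; w[d==0]=np.nan
    return im,w
E
python3 - <<'E'
from h import *
s=read_state(); print(s)
for n in("scene","top"):
    im,w=cloud(n); np.savez(f"pics/{n}.npz",im=im,w=w); cv2.imwrite(f"pics/{n}1.png",im[...,::-1])
    print(n,camera_params(n)["extrinsics"])
E
```

```text
{'clock': 0.0, 'qpos': array([-1.34983419,  0.62933429,  0.03842462,  1.51836092, -0.02697258,
        0.99629076, -0.01998153]), 'qd': array([ 0.00162481,  0.0004282 , -0.00077964, -0.00014049,  0.00121728,
       -0.00258145, -0.0007028 ]), 'tau': array([ 3.38990924e-05, -5.63396680e+01,  1.22594900e+00, -1.93454432e+01,
        1.08361742e-02,  1.07337596e-02,  8.20492687e-06]), 'eef_pos': array([183.6464857 , 622.87355988, 230.39871019]), 'tool_rot': array([-3.13971726e+00,  3.67510461e-05,  2.85487813e+00]), 'force': array([-0.44459623,  0.91019609, -0.25652419]), 'torque': array([-0.00572728, -0.02891892,  0.01469872]), 'gripper_force': 0.0, 'width': 85.33295755857442}
scene [[ 5.46770814e-01  5.90827916e-01 -5.93265582e-01  1.16227690e+03]
 [ 8.37033406e-01 -4.02989992e-01  3.70100182e-01 -3.06512212e+02]
 [-2.04145731e-02 -6.98943088e-01 -7.14885868e-01  8.43092712e+02]
 [ 0.00000000e+00  0.00000000e+00  0.00000000e+00  1.00000000e+00]]
top [[-2.82576996e-02 -9.83041837e-01  1.81191194e-01  3.70599559e+02]
 [-9.99306461e-01  3.21789544e-02  1.87379781e-02  3.63983838e+01]
 [-2.42507595e-02 -1.80536038e-01 -9.83269363e-01  1.24908236e+03]
 [ 0.00000000e+00  0.00000000e+00  0.00000000e+00  1.00000000e+00]]
```

View pics/scene1.png

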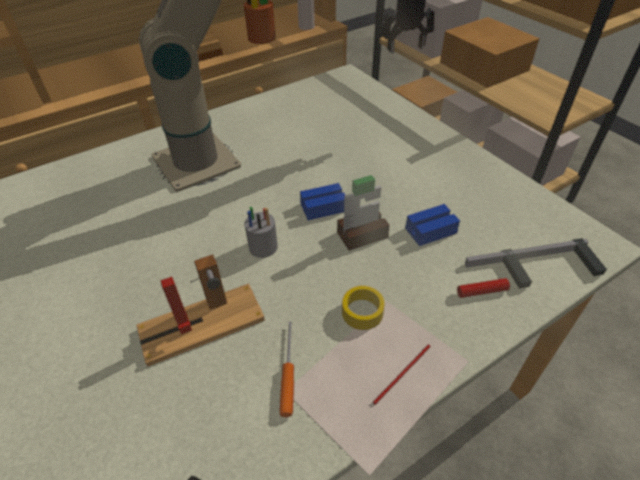

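View pics/top1.png

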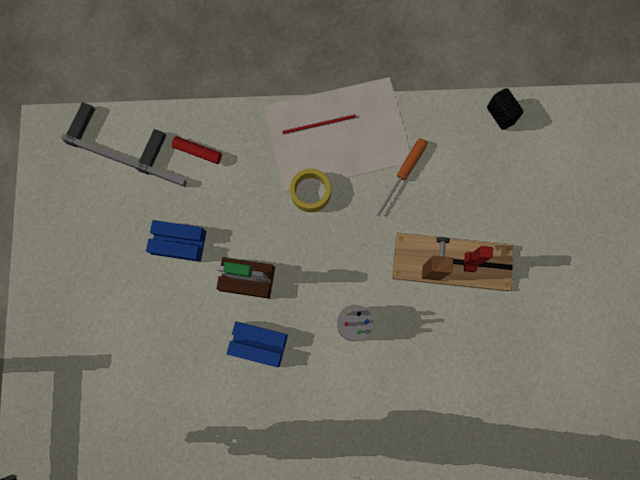

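The one meant is the dark-brown stand at top (246,278) / scene (362,230), which holds the plate with the green grip. The blue blocks at top (177,240) and (257,343) have the same shape but are the wrong colour. The hanger is at top (455,262), with its keeper at (478,259). The other red things, the rod at (197,150) and the pencil at (320,124), are not keepers. Next I measure and confirm this in a crop.

```bash
cat > meas.py <<'E'
from h import *
def rect(P):
    (c,s,a)=cv2.minAreaRect(P[:,:2].astype(np.float32)); return np.round(c,1),np.round(s,1),round(a,1)
def rgb(im): 
    return [im[...,i].astype(int) for i in range(3)]
def masks(im):
    r,g,b=rgb(im)
    return (r>90)&(r>2.2*g)&(r>2*b), (g>1.3*r)&(g>1.3*b)&(g>60)
E
python3 - <<'E'
from meas import *
for n in("scene","top"):
    f=np.load(f"pics/{n}.npz"); im,w=f["im"],f["w"]; red,gr=masks(im)
    r,g,b=rgb(im); x,y,z=w[...,0],w[...,1],w[...,2]
    k=w[red&(z>120)]; zt=np.nanpercentile(k[:,2],90); 
    print(n,"keeper ztop",zt,rect(k[k[:,2]>157]),len(k))
    G=w[gr&(z>130)]; print("green",np.nanpercentile(G[:,2],[5,50,95]),rect(G[G[:,2]>170]),len(G))
    kc=np.nanmean(k,0)
    near=(abs(x-kc[0])<130)&(abs(y-kc[1])<200)
    B=w[near&(z>10)&(z<26)&(r>1.2*b)]; print("board",rect(B),len(B), np.median(B[:,2]))
    P=w[near&(z>140)&(z<156)&~red]; print("post top",rect(P),len(P),np.median(P[:,2]))
    gc=np.nanmean(G,0); ns=(abs(x-gc[0])<90)&(abs(y-gc[1])<90)
    S=w[ns&(z>38)&(z<50)&(r>1.3*b)]; print("stand",rect(S),len(S),np.median(S[:,2]))
    P=w[ns&(z>60)&(z<140)&~gr]; print("plate",rect(P),len(P))
    for nm,lo,hi in(("tin",25,160),):
        pass
f=np.load("pics/scene.npz")["im"]; t=np.load("pics/top.npz")["im"]
a=cv2.resize(f[160:360,120:420],(600,400)); b_=cv2.resize(t[220:310,200:300],(200,180)); 
c=np.zeros((580,800,3),np.uint8); c[:400,:600]=a; c[:180,600:]=b_
c[400:580,:400]=cv2.resize(t[220:310,350:550],(400,180))
cv2.imwrite("pics/crop1.png",c[...,::-1])
x=np.load("pics/top.npz")["w"]
for nm,p in dict(tin=(323,350),tape=(172,311),tapeR=(190,328)).items(): print(nm,x[p])
E
```

```text
scene keeper ztop 167.03916409549336 (array([ 543.8, -251.6]), array([19.8, 18.6]), 88.9) 84
green [172.41852432 179.91565162 181.96620199] (array([524.3, 217.3]), array([45.5, 15.8]), 80.5) 97
board (array([ 547.2, -217.1]), array([250.5, 103.6]), 81.8) 4448 18.843186103817573
post top (array([ 531.5, -203.7]), array([105.6,  72.9]), 74.1) 490 149.48339091788495
stand (array([539.6, 209.5]), array([114.6,  63.8]), 55.2) 345 45.795658326982334
plate (array([523.5, 219.2]), array([93.3, 14. ]), 79.4) 816
top keeper ztop 167.26109609224528 (array([ 542.1, -250.9]), array([21.8, 20.1]), 81.3) 124
green [172.7417741  178.69579711 182.07764625] (array([523.3, 218.4]), array([48.9, 19.1]), 79.3) 270
board (array([ 547.3, -219.2]), array([251. , 100.6]), 82.1) 4055 17.64405579205868
post top (array([ 538. , -206.6]), array([109. ,  68.1]), 82.1) 483 148.75586296021947
stand (array([524.4, 223.7]), array([111.5,  69.1]), 79.3) 1028 44.836799957367475
plate (array([520.3, 218. ]), array([90.8,  7.8]), 84.4) 128
tin [419.61501898   7.69235622  82.55327397]
tape [748.45978974  79.11544303  38.6336376 ]
tapeR [706.65381837  43.46639547  39.24040177]
```

View pics/crop1.png

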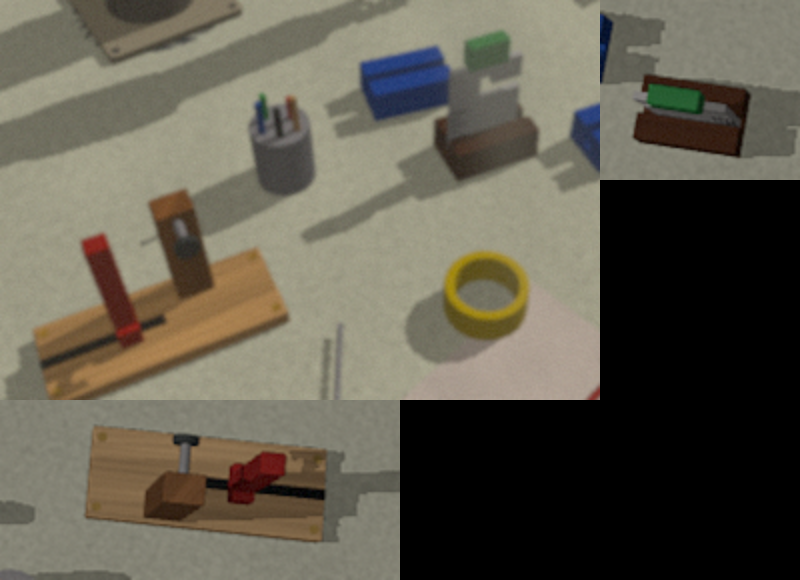

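The crop confirms it: a dark-brown stand holding the grey plate with the green grip, and a pale hanger with the red keeper. The hanger yaw is about -8°, the pin about (553.5,-173.5) and the keeper about (542.7,-251.2), i.e. about 14 mm open. Heights and sizes match the description. I move first, passing above the bracket so the wrist camera can check which way its slot faces.

Emit:
{"method": "arm_command", "body": {"deltas": [{"dx": 0.04, "dy": -0.03, "dz": 0.02, "yaw": -8}, {"dx": 0.08, "dy": -0.06, "dz": 0.04, "yaw": -16}, {"dx": 0.12, "dy": -0.09, "dz": 0.06, "yaw": -24}, {"dx": 0.16, "dy": -0.12, "dz": 0.08, "yaw": -32}, {"dx": 0.2, "dy": -0.15, "dz": 0.08, "yaw": -40}, {"dx": 0.24, "dy": -0.18, "dz": 0.08, "yaw": -48}, {"dx": 0.28, "dy": -0.21, "dz": 0.08, "yaw": -56}, {"dx": 0.32, "dy": -0.24, "dz": 0.08, "yaw": -64}, {"dx": 0.34, "dy": -0.27, "dz": 0.08, "yaw": -72}, {"dx": 0.34, "dy": -0.31, "dz": 0.08, "yaw": -80}, {"dx": 0.34, "dy": -0.35, "dz": 0.08, "yaw": -84}, {"dx": 0.34, "dy": -0.38, "dz": 0.08, "yaw": -84}, {"dx": 0.34, "dy": -0.38, "dz": 0.08, "yaw": -84}]}}

```text
invalid input at $.deltas[0]: expected keys dx, dy, dz, yaw, jaw
```

Run:
```python
from meas import *
im,w=cloud("wrist"); np.savez("pics/w1.npz",im=im,w=w); red,gr=masks(im)
s=read_state(); print(s["eef_pos"],s["tool_rot"],s["clock"],s["qpos"])
z=w[...,2]; G=w[gr&(z>170)]; print("green",rect(G),len(G)) if len(G)>5 else print(0)
# plate from scene, in bracket coords
W=np.load("pics/scene.npz"); I=W["im"]; W=W["w"]; _,g=masks(I)
a=np.radians(-10.6); d=W-[523.6,218.2,15]
X=d[...,0]*np.cos(a)+d[...,1]*np.sin(a); Y=-d[...,0]*np.sin(a)+d[...,1]*np.cos(a); Z=d[...,2]
m=(abs(X)<12)&(abs(Y)<60)&(Z>40)
for zz in range(50,170,6):
    q=Y[m&(abs(Z-zz)<3)]; print(zz,''.join('#' if (abs(q-v)<2.5).sum()>0 else '.' for v in range(-55,56,5)))
cv2.imwrite("pics/w1.png",im[...,::-1])
```

```text
[183.72743178 623.02792115 230.5931617 ] [-3.14018816e+00  5.23710379e-05  2.85485308e+00] 0.15 [-1.34980295  0.62915388  0.03844774  1.5181197  -0.02694487  0.99624225
 -0.01997718]
0
50 ..###################..
56 ..###################..
62 ..###################..
68 ..###################..
74 ..###################..
80 ..####################.
86 ..###################..
92 ..#########............
98 ..#########..#.##.###..
104 ..#########..########..
110 ..########...########..
116 ..###################..
122 ..###################..
128 ..###################..
134 ..###################..
140 ......###########......
146 ......###########......
152 ......###########......
158 ......###########......
164 ......###########......
```

View pics/w1.png

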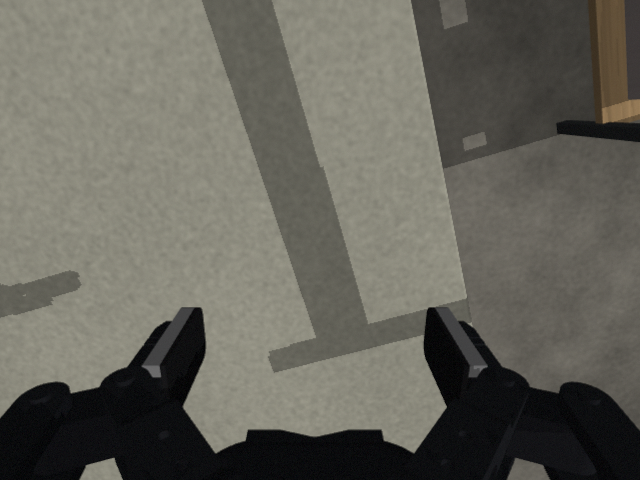

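The wrist picture shows only bare bench between the fingers at (170,340) and (460,345), because the move was refused. The depth map of the plate shows the slot opening at the bracket's +y side with a yaw of -10.6°, so no flip is needed. I go to the keeper.

Emit:
{"method": "arm_command", "body": {"deltas": [{"dx": 0.04, "dy": -0.03, "dz": 0.02, "yaw": -5, "jaw": 1}, {"dx": 0.08, "dy": -0.06, "dz": 0.04, "yaw": -10, "jaw": 1}, {"dx": 0.12, "dy": -0.09, "dz": 0.06, "yaw": -15, "jaw": 1}, {"dx": 0.16, "dy": -0.12, "dz": 0.08, "yaw": -20, "jaw": 1}, {"dx": 0.2, "dy": -0.15, "dz": 0.08, "yaw": -25, "jaw": 1}, {"dx": 0.24, "dy": -0.18, "dz": 0.08, "yaw": -30, "jaw": 1}, {"dx": 0.28, "dy": -0.21, "dz": 0.08, "yaw": -35, "jaw": 1}, {"dx": 0.32, "dy": -0.24, "dz": 0.08, "yaw": -40, "jaw": 1}, {"dx": 0.35, "dy": -0.27, "dz": 0.08, "yaw": -45, "jaw": 1}, {"dx": 0.36, "dy": -0.31, "dz": 0.08, "yaw": -50, "jaw": 1}, {"dx": 0.36, "dy": -0.355, "dz": 0.08, "yaw": -55, "jaw": 1}, {"dx": 0.36, "dy": -0.4, "dz": 0.08, "yaw": -60, "jaw": 1}, {"dx": 0.36, "dy": -0.445, "dz": 0.08, "yaw": -65, "jaw": 1}, {"dx": 0.36, "dy": -0.49, "dz": 0.08, "yaw": -70, "jaw": 1}, {"dx": 0.36, "dy": -0.535, "dz": 0.08, "yaw": -75, "jaw": 1}, {"dx": 0.36, "dy": -0.58, "dz": 0.08, "yaw": -80, "jaw": 1}, {"dx": 0.36, "dy": -0.625, "dz": 0.08, "yaw": -81.6, "jaw": 1}, {"dx": 0.36, "dy": -0.67, "dz": 0.08, "yaw": -81.6, "jaw": 1}, {"dx": 0.36, "dy": -0.715, "dz": 0.08, "yaw": -81.6, "jaw": 1}, {"dx": 0.36, "dy": -0.76, "dz": 0.08, "yaw": -81.6, "jaw": 1}]}}

```text
clock: 2.15
eef_pos: [543.5, -138.1, 311.2]
tool_rot: [-3.141, -0.0, 1.431]
force: [1.2, 0.5, -0.5]
width: 85.4
gripper_force: 0.0
```

Emit:
{"method": "arm_command", "body": {"deltas": [{"dx": 0, "dy": -0.045, "dz": -0.02, "yaw": 0, "jaw": 1}, {"dx": 0, "dy": -0.09, "dz": -0.04, "yaw": 0, "jaw": 1}, {"dx": 0, "dy": -0.114, "dz": -0.06, "yaw": 0, "jaw": 1}, {"dx": 0, "dy": -0.114, "dz": -0.06, "yaw": 0, "jaw": 1}, {"dx": 0, "dy": -0.114, "dz": -0.06, "yaw": 0, "jaw": 1}]}}

```text
clock: 2.65
eef_pos: [543.5, -250.4, 250.7]
tool_rot: [-3.14, -0.001, 1.43]
force: [0.2, 0.5, -0.1]
width: 85.3
gripper_force: 0.0
```

Run:
```python
from meas import *
s=read_state(); print(s["eef_pos"],np.degrees(s["tool_rot"]),s["clock"],s["qpos"])
im,w=cloud("wrist"); red,gr=masks(im); z=w[...,2]
K=w[red&(z>157)]; print("keeper",rect(K),len(K),np.median(K[:,2])) if len(K)>5 else print(0)
r,g,b=rgb(im); x,y=w[...,0],w[...,1]
n=(abs(x-545)<90)&(abs(y+210)<160)
for nm,m in (("board",(z>8)&(z<26)),("post",(z>143)&(z<155)&~red&(y>-225)&(r>1.2*b))):
    P=w[n&m]; print(nm,rect(P),len(P)) if len(P)>5 else print(nm,0)
cv2.imwrite("pics/w2.png",im[...,::-1])
```

```text
[ 543.45562153 -250.36964425  250.65779189] [-1.79910885e+02 -5.47487634e-02  8.19043644e+01] 2.65 [ 0.08796826  0.57353731  0.47992295  1.65195988 -0.30417589  0.99285821
  0.52915683]
keeper (array([ 543.5, -250.6]), array([22.4, 19.6]), 81.3) 1109 165.3239892997363
board (array([ 548.2, -218.6]), array([250.3, 100.3]), 82.2) 20659
post (array([ 543.4, -172.6]), array([39.8, 68.2]), 82.0) 3407
```

View pics/w2.png

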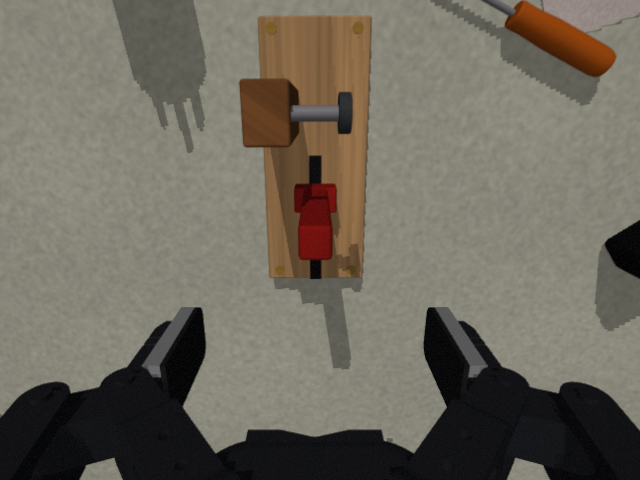

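The wrist view shows the keeper at (316,230) centred between the fingers, with the pin at (315,113) and its head at (345,113). It refines the pin to (554.4,-174.0), the hanger yaw to -7.9° and the keeper opening to about 13 mm. I go down, grip it and slide it.

Emit:
{"method": "arm_command", "body": {"deltas": [{"dx": 0, "dy": 0, "dz": -0.04, "yaw": 0, "jaw": 1}, {"dx": 0, "dy": 0, "dz": -0.08, "yaw": 0, "jaw": 1}, {"dx": 0, "dy": 0, "dz": -0.112, "yaw": 0, "jaw": 1}, {"dx": 0, "dy": 0, "dz": -0.112, "yaw": 0, "jaw": 0.15}, {"dx": 0, "dy": 0, "dz": -0.112, "yaw": 0, "jaw": 0.15}, {"dx": 0, "dy": 0, "dz": -0.112, "yaw": 0, "jaw": 0}, {"dx": 0, "dy": 0, "dz": -0.112, "yaw": 0, "jaw": 0}, {"dx": 0, "dy": 0, "dz": -0.112, "yaw": 0, "jaw": 0}, {"dx": 0, "dy": 0, "dz": -0.112, "yaw": 0, "jaw": 0}, {"dx": 0, "dy": 0, "dz": -0.112, "yaw": 0, "jaw": 0}]}}

```text
clock: 3.7
eef_pos: [543.6, -250.8, 141.4]
tool_rot: [3.141, -0.0, 1.431]
force: [-3.9, 1.4, 8.6]
width: 21.1
gripper_force: 59.8
```

Emit:
{"method": "arm_command", "body": {"deltas": [{"dx": -0.0014, "dy": -0.01, "dz": 0, "yaw": 0, "jaw": 0}, {"dx": -0.0028, "dy": -0.02, "dz": 0, "yaw": 0, "jaw": 0}, {"dx": -0.0041, "dy": -0.03, "dz": 0, "yaw": 0, "jaw": 0}, {"dx": -0.0055, "dy": -0.04, "dz": 0, "yaw": 0, "jaw": 0}, {"dx": -0.0069, "dy": -0.05, "dz": 0, "yaw": 0, "jaw": 0}, {"dx": -0.0083, "dy": -0.06, "dz": 0, "yaw": 0, "jaw": 0}, {"dx": -0.0095, "dy": -0.069, "dz": 0, "yaw": 0, "jaw": 0}, {"dx": -0.0102, "dy": -0.074, "dz": 0, "yaw": 0, "jaw": 0}, {"dx": -0.0102, "dy": -0.074, "dz": 0, "yaw": 0, "jaw": 0}]}}

```text
clock: 4.6
eef_pos: [533.3, -325.4, 141.5]
tool_rot: [3.141, 0.0, 1.43]
force: [-3.7, 1.4, 7.2]
width: 21.4
gripper_force: 59.6
```

Emit:
{"method": "arm_command", "body": {"deltas": [{"dx": -0.0002, "dy": -0.0015, "dz": 0, "yaw": 0, "jaw": 0}, {"dx": -0.0004, "dy": -0.003, "dz": 0, "yaw": 0, "jaw": 0}, {"dx": -0.0004, "dy": -0.003, "dz": 0, "yaw": 0, "jaw": 0}]}}

```text
clock: 4.9
eef_pos: [533.3, -325.4, 141.5]
tool_rot: [-3.142, -0.004, 1.432]
force: [-3.4, 6.1, 9.5]
width: 20.8
gripper_force: 60.0
```

Emit:
{"method": "arm_command", "body": {"deltas": [{"dx": -0.0003, "dy": -0.002, "dz": 0, "yaw": 0, "jaw": 0}, {"dx": -0.0006, "dy": -0.004, "dz": 0, "yaw": 0, "jaw": 0}, {"dx": -0.0006, "dy": -0.004, "dz": 0, "yaw": 0, "jaw": 0}]}}

```text
clock: 5.2
eef_pos: [533.3, -325.5, 141.4]
tool_rot: [-3.14, -0.01, 1.433]
force: [-4.3, 14.5, 14.7]
width: 21.0
gripper_force: 60.5
```

The keeper is at its stop: the force rises and it does not move further. I release it, go up and cross to above the bracket.

Emit:
{"method": "arm_command", "body": {"deltas": [{"dx": 0.001, "dy": 0.007, "dz": 0, "yaw": 0, "jaw": 0}, {"dx": 0.001, "dy": 0.007, "dz": 0, "yaw": 0, "jaw": 1}, {"dx": 0.001, "dy": 0.007, "dz": 0, "yaw": 0, "jaw": 1}, {"dx": 0.001, "dy": 0.007, "dz": 0, "yaw": 0, "jaw": 1}, {"dx": 0.001, "dy": 0.007, "dz": 0.045, "yaw": 0, "jaw": 1}, {"dx": 0.001, "dy": 0.007, "dz": 0.09, "yaw": 0, "jaw": 1}, {"dx": 0, "dy": 0.03, "dz": 0.13, "yaw": -2.6, "jaw": 1}, {"dx": 0, "dy": 0.075, "dz": 0.14, "yaw": -2.6, "jaw": 1}, {"dx": -0.001, "dy": 0.12, "dz": 0.14, "yaw": -2.6, "jaw": 1}, {"dx": -0.002, "dy": 0.165, "dz": 0.14, "yaw": -2.6, "jaw": 1}, {"dx": -0.003, "dy": 0.21, "dz": 0.14, "yaw": -2.6, "jaw": 1}, {"dx": -0.004, "dy": 0.255, "dz": 0.14, "yaw": -2.6, "jaw": 1}, {"dx": -0.005, "dy": 0.3, "dz": 0.14, "yaw": -2.6, "jaw": 1}, {"dx": -0.006, "dy": 0.345, "dz": 0.14, "yaw": -2.6, "jaw": 1}, {"dx": -0.007, "dy": 0.39, "dz": 0.14, "yaw": -2.6, "jaw": 1}, {"dx": -0.008, "dy": 0.435, "dz": 0.14, "yaw": -2.6, "jaw": 1}, {"dx": -0.009, "dy": 0.48, "dz": 0.14, "yaw": -2.6, "jaw": 1}, {"dx": -0.009, "dy": 0.525, "dz": 0.14, "yaw": -2.6, "jaw": 1}, {"dx": -0.009, "dy": 0.55, "dz": 0.14, "yaw": -2.6, "jaw": 1}, {"dx": -0.009, "dy": 0.55, "dz": 0.14, "yaw": -2.6, "jaw": 1}]}}

```text
clock: 7.2
eef_pos: [523.0, 223.9, 278.7]
tool_rot: [-3.141, -0.002, 1.393]
force: [0.0, -0.4, 0.6]
width: 85.5
gripper_force: 0.0
```

Run:
```python
from meas import *
s=read_state(); print(s["eef_pos"],np.degrees(s["tool_rot"]),s["clock"])
im,w=cloud("wrist"); red,gr=masks(im); z=w[...,2]
K=w[gr&(z>172)]; print("green",rect(K),len(K),np.median(K[:,2]))
r,g,b=rgb(im); x,y=w[...,0],w[...,1]
n=(abs(x-525)<90)&(abs(y-220)<90)
for nm,m in (("stand",(z>38)&(z<50)&(r>1.2*b)),("plate",(z>135)&(z<150)&~gr)):
    P=w[n&m]; print(nm,rect(P),len(P)) if len(P)>5 else print(nm,0)
im,w=cloud("top"); red,gr=masks(im); k=w[red&(w[...,2]>157)]; print("keeper",rect(k))
```

```text
[523.04237293 223.88103969 278.72874463] [-1.79953820e+02 -1.20726024e-01  7.97880315e+01] 7.2
green (array([524.3, 219. ]), array([49.4, 19.5]), 79.8) 2008 179.37015841556183
stand (array([525.4, 224.3]), array([109. ,  70.1]), 79.7) 5350
plate (array([523. , 218.8]), array([90.1, 16.7]), 76.0) 415
keeper (array([0., 0.]), array([0., 0.]), 0.0)
```

Bracket centre is (524.3,219.0), yaw -10.2°, top at 179, as it should be. I go down and grip the green block.

Emit:
{"method": "arm_command", "body": {"deltas": [{"dx": 0.0013, "dy": -0.005, "dz": -0.03, "yaw": 0, "jaw": 1}, {"dx": 0.0013, "dy": -0.005, "dz": -0.07, "yaw": 0, "jaw": 1}, {"dx": 0.0013, "dy": -0.005, "dz": -0.11, "yaw": 0, "jaw": 1}, {"dx": 0.0013, "dy": -0.005, "dz": -0.132, "yaw": 0, "jaw": 1}, {"dx": 0.0013, "dy": -0.005, "dz": -0.132, "yaw": 0, "jaw": 0.4}, {"dx": 0.0013, "dy": -0.005, "dz": -0.132, "yaw": 0, "jaw": 0.15}, {"dx": 0.0013, "dy": -0.005, "dz": -0.132, "yaw": 0, "jaw": 0.15}, {"dx": 0.0013, "dy": -0.005, "dz": -0.132, "yaw": 0, "jaw": 0}, {"dx": 0.0013, "dy": -0.005, "dz": -0.132, "yaw": 0, "jaw": 0}, {"dx": 0.0013, "dy": -0.005, "dz": -0.132, "yaw": 0, "jaw": 0}, {"dx": 0.0013, "dy": -0.005, "dz": -0.132, "yaw": 0, "jaw": 0}]}}

```text
clock: 8.4
eef_pos: [525.2, 213.8, 148.9]
tool_rot: [3.141, -0.001, 1.385]
force: [-1.6, 0.5, 6.9]
width: 19.3
gripper_force: 58.7
```

Emit:
{"method": "arm_command", "body": {"deltas": [{"dx": 0, "dy": 0, "dz": 0.02, "yaw": 0, "jaw": 0}, {"dx": 0, "dy": 0, "dz": 0.04, "yaw": 0, "jaw": 0}, {"dx": 0, "dy": 0, "dz": 0.07, "yaw": 0, "jaw": 0}, {"dx": 0, "dy": 0, "dz": 0.11, "yaw": 0, "jaw": 0}, {"dx": 0, "dy": 0, "dz": 0.15, "yaw": 0, "jaw": 0}, {"dx": 0, "dy": 0, "dz": 0.175, "yaw": 0, "jaw": 0}, {"dx": 0, "dy": 0, "dz": 0.175, "yaw": 0, "jaw": 0}, {"dx": 0, "dy": 0, "dz": 0.175, "yaw": 0, "jaw": 0}]}}

```text
clock: 9.2
eef_pos: [524.4, 213.5, 322.1]
tool_rot: [-3.141, -0.0, 1.386]
force: [0.1, -0.6, -3.4]
width: 19.0
gripper_force: 59.1
```

```bash
cat > br.py <<'E'
from meas import *
# bracket pose while held / hung, from scene depth
def bracket(tcp,n="scene"):
    im,w=cloud(n); _,gr=masks(im); d=w-tcp
    m=(np.hypot(d[...,0],d[...,1])<75)&(d[...,2]>-132)&(d[...,2]<-20)
    return im,w,m
E
python3 - <<'E'
from br import *
s=read_state(); t=s["eef_pos"]; print(t,np.degrees(s["tool_rot"]),s["clock"],s["force"],s["width"])
im,w,m=bracket(t)
P=w[m]; print(len(P),rect(P),np.percentile(P[:,2],[1,99]))
cv2.imwrite("pics/s2.png",im[...,::-1])
a=np.radians(s["tool_rot"][2]*57.2958-90); d=w-t
X=d[...,0]*np.cos(a)+d[...,1]*np.sin(a); Y=-d[...,0]*np.sin(a)+d[...,1]*np.cos(a); Z=d[...,2]
for z0 in (-120,-100,-80,-60,-20):
    q=m&(abs(Z-z0)<8); print(z0,q.sum(),np.percentile(Y[q],[0,1,99,100]).round(1),np.median(X[q]).round(1))
q=m&(abs(Y)<40); print("zmin",np.percentile(w[...,2][(np.hypot(d[...,0],d[...,1])<75)&(Z>-160)&(Z<-100)],[0,1,5]))
E
```

```text
[524.35172062 213.50545701 322.08303388] [-1.79975099e+02 -1.92425930e-02  7.93852863e+01] 9.2 [ 0.11744772 -0.55038618 -3.38989466] 19.047011264125608
1551 (array([524.1, 219.1]), array([94. , 13.7]), 78.2) [191.94188701 301.05903509]
-120 221 [-41.7 -40.4  50.1  51.4] 0.2
-100 234 [-40.3 -40.2  48.5  51.9] 0.8
-80 235 [-40.4 -40.2  48.9  50.7] 0.7
-60 249 [-40.2 -40.1  49.7  50. ] 0.9
-20 124 [-40.3 -40.1  51.4  52.5] 1.2
zmin [186.80036008 188.55788625 190.72313489]
```

View pics/s2.png

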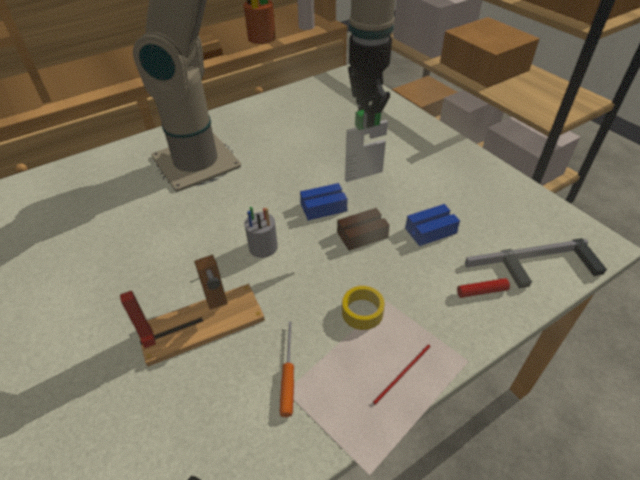

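The picture shows the bracket held at (365,150) and the keeper fully open at (135,315). The bracket centre is 5 mm towards +y from the TCP and its lower edge 134 mm below the TCP. I carry it to between the keeper and the pin.

Emit:
{"method": "arm_command", "body": {"deltas": [{"dx": 0.001, "dy": -0.015, "dz": 0.003, "yaw": 0.3, "jaw": 0}, {"dx": 0.002, "dy": -0.045, "dz": 0.003, "yaw": 0.6, "jaw": 0}, {"dx": 0.004, "dy": -0.085, "dz": 0.003, "yaw": 0.9, "jaw": 0}, {"dx": 0.006, "dy": -0.125, "dz": 0.003, "yaw": 1.2, "jaw": 0}, {"dx": 0.008, "dy": -0.165, "dz": 0.003, "yaw": 1.5, "jaw": 0}, {"dx": 0.009, "dy": -0.205, "dz": 0.003, "yaw": 1.8, "jaw": 0}, {"dx": 0.011, "dy": -0.245, "dz": 0.003, "yaw": 2.1, "jaw": 0}, {"dx": 0.013, "dy": -0.285, "dz": 0.003, "yaw": 2.4, "jaw": 0}, {"dx": 0.015, "dy": -0.325, "dz": 0.003, "yaw": 2.7, "jaw": 0}, {"dx": 0.016, "dy": -0.365, "dz": 0.003, "yaw": 2.7, "jaw": 0}, {"dx": 0.018, "dy": -0.405, "dz": 0.003, "yaw": 2.7, "jaw": 0}, {"dx": 0.019, "dy": -0.435, "dz": 0.003, "yaw": 2.7, "jaw": 0}, {"dx": 0.0197, "dy": -0.455, "dz": 0.003, "yaw": 2.7, "jaw": 0}, {"dx": 0.0197, "dy": -0.462, "dz": 0.003, "yaw": 2.7, "jaw": 0}, {"dx": 0.0197, "dy": -0.462, "dz": 0.003, "yaw": 2.7, "jaw": 0}, {"dx": 0.0197, "dy": -0.462, "dz": 0.003, "yaw": 2.7, "jaw": 0}, {"dx": 0.0197, "dy": -0.462, "dz": 0.003, "yaw": 2.7, "jaw": 0}]}}

```text
clock: 10.95
eef_pos: [544.9, -246.7, 325.0]
tool_rot: [-3.141, -0.001, 1.435]
force: [-0.4, -0.3, -1.7]
width: 19.2
gripper_force: 59.1
```

Emit:
{"method": "arm_command", "body": {"deltas": [{"dx": 0, "dy": 0, "dz": -0.02, "yaw": 0, "jaw": 0}, {"dx": 0, "dy": 0, "dz": -0.05, "yaw": 0, "jaw": 0}, {"dx": 0, "dy": 0, "dz": -0.08, "yaw": 0, "jaw": 0}, {"dx": 0, "dy": 0, "dz": -0.11, "yaw": 0, "jaw": 0}, {"dx": 0, "dy": 0, "dz": -0.13, "yaw": 0, "jaw": 0}, {"dx": 0, "dy": 0, "dz": -0.144, "yaw": 0, "jaw": 0}, {"dx": 0, "dy": 0, "dz": -0.144, "yaw": 0, "jaw": 0}, {"dx": 0, "dy": 0, "dz": -0.144, "yaw": 0, "jaw": 0}, {"dx": 0, "dy": 0, "dz": -0.144, "yaw": 0, "jaw": 0}]}}

```text
clock: 11.85
eef_pos: [545.6, -248.9, 182.7]
tool_rot: [3.139, 0.001, 1.433]
force: [-0.5, -1.2, -2.7]
width: 19.1
gripper_force: 59.2
```

Run:
```python
from br import *
s=read_state(); t=s["eef_pos"]; print(t,np.degrees(s["tool_rot"]),s["clock"],s["force"],s["width"])
a=np.radians(-7.9); pin=np.array([554.4,-174.,137])
im,w=cloud("scene"); d=w-pin
X=d[...,0]*np.cos(a)+d[...,1]*np.sin(a); Y=-d[...,0]*np.sin(a)+d[...,1]*np.cos(a); Z=d[...,2]
m=(abs(X)<13)&(Y>-125)&(Y<0)&(Z>-85)&(Z<40)
for z0 in (-70,-20,-5,0,5,30):
    q=m&(abs(Z-z0)<4)&(Y<-12)
    print(z0,q.sum(),np.percentile(Y[q],[0,100]).round(1),np.median(X[q]).round(1)) if q.sum() else 0
h=(X>10)&(X<26)&(abs(Y)<16)&(abs(Z)<16); print("head",np.nanmedian(X[h]),Y[h].min(),Y[h].max(),Z[h].min(),Z[h].max())
c=cv2.resize(im[200:380,100:340],(800,600)); cv2.imwrite("pics/s3.png",c[...,::-1])
```

```text
[ 545.58148159 -248.92601092  182.69656113] [1.79854324e+02 3.95157797e-02 8.20822709e+01] 11.85 [-0.54861863 -1.21540949 -2.73058003] 19.140183183841852
-70 112 [-114.7  -25.3] 2.4
-20 128 [-113.9  -25.1] 2.7
-5 180 [-114.5  -25. ] 1.9
0 72 [-114.7  -30.5] 2.8
5 55 [-114.7  -77.8] 2.9
30 148 [-114.6  -25. ] 3.0
head 20.157638107863015 -11.579724136241145 13.564092115249366 -9.591145716395886 15.602636849137184
```

View pics/s3.png

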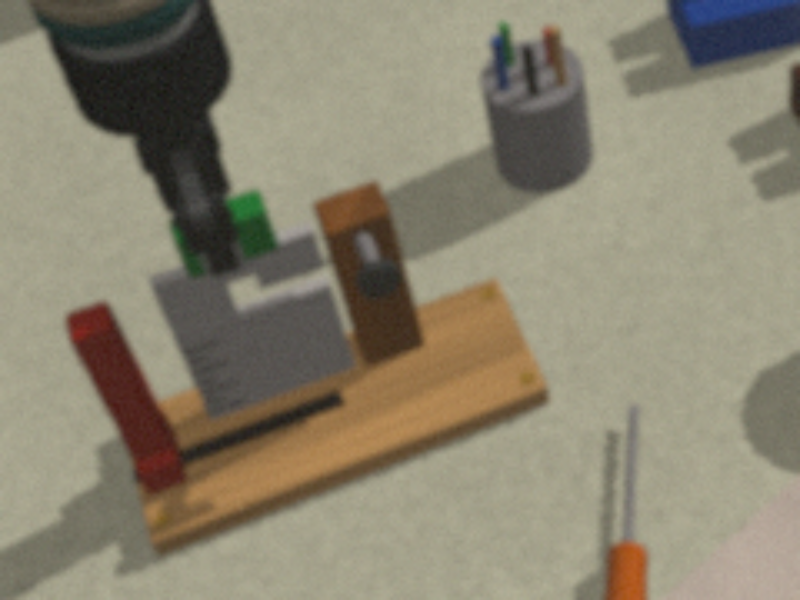

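The crop shows the bracket between the open keeper at (90,320) and the pin at (370,250), with its slot opening towards the pin. By its own figures the slot is about 2 mm high, so I lower it 2 mm and check the slot edges against the pin head.

Emit:
{"method": "arm_command", "body": {"deltas": [{"dx": -0.001, "dy": 0, "dz": -0.002, "yaw": 0, "jaw": 0}, {"dx": -0.001, "dy": 0, "dz": -0.002, "yaw": 0, "jaw": 0}]}}

```text
clock: 12.1
eef_pos: [543.5, -248.6, 179.6]
tool_rot: [3.141, -0.0, 1.432]
force: [-0.4, 0.5, -2.7]
width: 18.9
gripper_force: 59.2
```

Run:
```python
from br import *
s=read_state(); t=s["eef_pos"]; print(t,np.degrees(s["tool_rot"]),s["clock"],s["force"])
a=np.radians(-7.9); pin=np.array([554.4,-174.,137])
Zs=[];A=[]
for _ in range(3):
    im,w=cloud("scene"); A.append(w)
w=np.median(A,0); d=w-pin
X=d[...,0]*np.cos(a)+d[...,1]*np.sin(a); Y=-d[...,0]*np.sin(a)+d[...,1]*np.cos(a); Z=d[...,2]
m=(abs(X)<14)&(Y>-60)&(Y<-30)
h,e=np.histogram(Z[m],np.arange(-30,32,2)); print(dict(zip(e.astype(int),h)))
q=m&(Z<-12)&(Z>-40); print("face below slot X",np.median(X[q])); q=m&(Z>14)&(Z<24); print("face above X",np.median(X[q]))
q=m&(Z>-12)&(Z<12); 
for z0 in range(-10,14,2):
    g=m&(abs(Z-z0-1)<1); print(z0,g.sum(),np.percentile(X[g],[10,50,90]).round(1) if g.sum() else '')
h=(X>12)&(X<28)&(abs(Y)<18)&(abs(Z)<20); print("head",np.percentile(X[h],[5,50,95]),np.percentile(Y[h],[2,98]),np.percentile(Z[h],[2,98]),h.sum())
g=(X<-10)&(X>-50)&(abs(Y)<22)&(Z>5)&(Z<22); print("post top Z",np.median(Z[g]),"expect 13")
```

```text
[ 543.53576056 -248.57658395  179.6373012 ] [ 1.79980351e+02 -3.40529224e-03  8.20596485e+01] 12.1 [-0.38842637  0.54751281 -2.69536157]
{np.int64(-30): np.int64(9), np.int64(-28): np.int64(10), np.int64(-26): np.int64(10), np.int64(-24): np.int64(10), np.int64(-22): np.int64(11), np.int64(-20): np.int64(9), np.int64(-18): np.int64(10), np.int64(-16): np.int64(14), np.int64(-14): np.int64(6), np.int64(-12): np.int64(15), np.int64(-10): np.int64(47), np.int64(-8): np.int64(9), np.int64(-6): np.int64(0), np.int64(-4): np.int64(0), np.int64(-2): np.int64(0), np.int64(0): np.int64(0), np.int64(2): np.int64(0), np.int64(4): np.int64(0), np.int64(6): np.int64(3), np.int64(8): np.int64(10), np.int64(10): np.int64(15), np.int64(12): np.int64(9), np.int64(14): np.int64(11), np.int64(16): np.int64(12), np.int64(18): np.int64(11), np.int64(20): np.int64(13), np.int64(22): np.int64(12), np.int64(24): np.int64(9), np.int64(26): np.int64(10), np.int64(28): np.int64(13)}
face below slot X 0.5010356395047051
face above X 0.8970448042448576
-10 47 [-6.5 -3.3  0.6]
-8 9 [-5.3 -2.   0.3]
-6 0 
-4 0 
-2 0 
0 0 
2 0 
4 0 
6 3 [0.1 0.2 0.5]
8 10 [-0.2  1.   2. ]
10 15 [-0.2  0.8  1.7]
12 9 [0.7 0.9 1.4]
head [14.33182283 20.28825529 21.7173638 ] [-10.81892546  12.71592599] [-9.53591365 14.06560125] 126
post top Z 13.546333039972183 expect 13
```

Emit:
{"method": "arm_command", "body": {"deltas": [{"dx": 0.001, "dy": 0, "dz": 0.0013, "yaw": 0, "jaw": 0}, {"dx": 0.0024, "dy": 0.01, "dz": 0.0013, "yaw": 0, "jaw": 0}, {"dx": 0.0038, "dy": 0.02, "dz": 0.0013, "yaw": 0, "jaw": 0}, {"dx": 0.0051, "dy": 0.03, "dz": 0.0013, "yaw": 0, "jaw": 0}, {"dx": 0.0065, "dy": 0.04, "dz": 0.0013, "yaw": 0, "jaw": 0}, {"dx": 0.0065, "dy": 0.04, "dz": 0.0013, "yaw": 0, "jaw": 0}]}}

```text
clock: 12.85
eef_pos: [550.8, -205.5, 180.4]
tool_rot: [-3.141, -0.002, 1.436]
force: [0.1, 0.0, -2.9]
width: 19.3
gripper_force: 59.2
```

Emit:
{"method": "arm_command", "body": {"deltas": [{"dx": 0.001, "dy": 0.008, "dz": 0, "yaw": 0, "jaw": 0}, {"dx": 0.002, "dy": 0.016, "dz": 0, "yaw": 0, "jaw": 0}, {"dx": 0.003, "dy": 0.024, "dz": 0, "yaw": 0, "jaw": 0}, {"dx": 0.004, "dy": 0.029, "dz": 0, "yaw": 0, "jaw": 0}, {"dx": 0.004, "dy": 0.0295, "dz": 0, "yaw": 0, "jaw": 0}, {"dx": 0.004, "dy": 0.0295, "dz": 0, "yaw": 0, "jaw": 0}]}}

```text
clock: 13.45
eef_pos: [554.2, -179.1, 180.6]
tool_rot: [3.142, 0.0, 1.433]
force: [0.4, 0.2, -2.3]
width: 19.1
gripper_force: 59.2
```

```bash
cat > rel.py <<'E'
from br import *
def rep():
    s=read_state(); t=s["eef_pos"]; a=np.radians(-7.9); d=t-[554.4,-174.,137]
    print("t",t.round(1),"yaw",np.degrees(s["tool_rot"])[2].round(1),s["clock"],"F",s["force"].round(1))
    print("TCP: bracket x,y",(d[0]*np.cos(a)+d[1]*np.sin(a)).round(1),(-d[0]*np.sin(a)+d[1]*np.cos(a)+5).round(1),"seat above pin axis",(t[2]-133.9+112-137).round(1))
    w=np.median([cloud("scene")[1] for _ in range(3)],0); d=w-[554.4,-174.,137]
    X=d[...,0]*np.cos(a)+d[...,1]*np.sin(a); Y=-d[...,0]*np.sin(a)+d[...,1]*np.cos(a); Z=d[...,2]
    q=(abs(X)<12)&(abs(Y)<70)&(Z<-30)&(Z>-95); print("scene Y",np.percentile(Y[q],[0.5,99.5]).round(1),"X",np.median(X[q]).round(1),"zmin",np.percentile(Z[q],1).round(1)+137)
E
python3 -c "from rel import *;rep()"
```

```text
t [ 554.2 -179.1  180.6] yaw 82.1 13.45 F [ 0.4  0.2 -2.3]
TCP: bracket x,y 0.5 -0.0 seat above pin axis 21.7
scene Y [-44.5  44.5] X 1.0 zmin 48.0
```

It is centred on the pin with no contact force. Now I let it down.

Emit:
{"method": "arm_command", "body": {"deltas": [{"dx": 0, "dy": 0, "dz": -0.005, "yaw": 0, "jaw": 0}, {"dx": 0, "dy": 0, "dz": -0.01, "yaw": 0, "jaw": 0}, {"dx": 0, "dy": 0, "dz": -0.014, "yaw": 0, "jaw": 0}, {"dx": 0, "dy": 0, "dz": -0.016, "yaw": 0, "jaw": 0}, {"dx": 0, "dy": 0, "dz": -0.016, "yaw": 0, "jaw": 0}]}}

```text
clock: 14.1
eef_pos: [553.9, -179.0, 164.2]
tool_rot: [-3.141, -0.0, 1.432]
force: [0.6, -0.8, -3.0]
width: 19.0
gripper_force: 59.4
```

Emit:
{"method": "arm_command", "body": {"deltas": [{"dx": 0, "dy": 0, "dz": -0.001, "yaw": 0, "jaw": 0}, {"dx": 0, "dy": 0, "dz": -0.002, "yaw": 0, "jaw": 0}, {"dx": 0, "dy": 0, "dz": -0.002, "yaw": 0, "jaw": 0}]}}

```text
clock: 14.4
eef_pos: [554.3, -179.2, 163.7]
tool_rot: [3.141, -0.0, 1.432]
force: [-2.3, 0.6, 5.0]
width: 19.3
gripper_force: 60.4
```

```bash
python3 -c "from rel import *;rep()"
```

```text
t [ 554.3 -179.2  163.7] yaw 82.1 14.4 F [-2.3  0.6  5. ]
TCP: bracket x,y 0.6 -0.2 seat above pin axis 4.8
scene Y [-44.1  44.9] X 1.4 zmin 42.7
```

The roof of the notch is resting on the pin: 4.8 mm above its axis, force +5 N. I release and go straight up.

Emit:
{"method": "arm_command", "body": {"deltas": [{"dx": 0, "dy": 0, "dz": 0.0005, "yaw": 0, "jaw": 0}, {"dx": 0, "dy": 0, "dz": 0.0005, "yaw": 0, "jaw": 0.3}, {"dx": 0, "dy": 0, "dz": 0.0005, "yaw": 0, "jaw": 0.5}, {"dx": 0, "dy": 0, "dz": 0.0005, "yaw": 0, "jaw": 0.6}, {"dx": 0, "dy": 0, "dz": 0.0005, "yaw": 0, "jaw": 0.6}, {"dx": 0, "dy": 0, "dz": 0.01, "yaw": 0, "jaw": 0.6}, {"dx": 0, "dy": 0, "dz": 0.03, "yaw": 0, "jaw": 0.6}, {"dx": 0, "dy": 0, "dz": 0.06, "yaw": 0, "jaw": 0.6}, {"dx": 0, "dy": 0, "dz": 0.1, "yaw": 0, "jaw": 1}, {"dx": 0, "dy": 0, "dz": 0.1, "yaw": 0, "jaw": 1}, {"dx": 0, "dy": 0, "dz": 0.1, "yaw": 0, "jaw": 1}]}}

```text
clock: 15.65
eef_pos: [554.7, -179.2, 264.1]
tool_rot: [3.139, 0.0, 1.432]
force: [-0.1, 0.7, 0.4]
width: 85.4
gripper_force: 0.0
```

Run:
```python
from rel import *
rep()
im,w=cloud("wrist"); red,gr=masks(im); z=w[...,2]
for nm,m in(("keeper",red&(z>157)),("green",gr&(z>180))):
    K=w[m]; print(nm,len(K),rect(K) if len(K)>5 else '',np.median(K[:,2]) if len(K) else '')
im,w=cloud("scene"); c=cv2.resize(im[200:380,100:340],(800,600)); cv2.imwrite("pics/s4.png",c[...,::-1])
red,gr=masks(im); K=w[red&(w[...,2]>157)]; print("keeper scene",rect(K))
```

```text
t [ 554.7 -179.2  264.1] yaw 82.1 15.65 F [-0.1  0.7  0.4]
TCP: bracket x,y 1.1 -0.1 seat above pin axis 105.2
scene Y [-41.8  47.8] X 2.1 zmin 42.599999999999994
keeper 769 (array([ 532.9, -324.2]), array([24.5, 20.3]), 82.1) 165.22348181740045
green 2719 (array([ 554.4, -176. ]), array([50.5, 19.4]), 82.0) 194.15073987287354
keeper scene (array([ 533.8, -323.3]), array([21.4, 20.4]), 82.4)
```

View pics/s4.png

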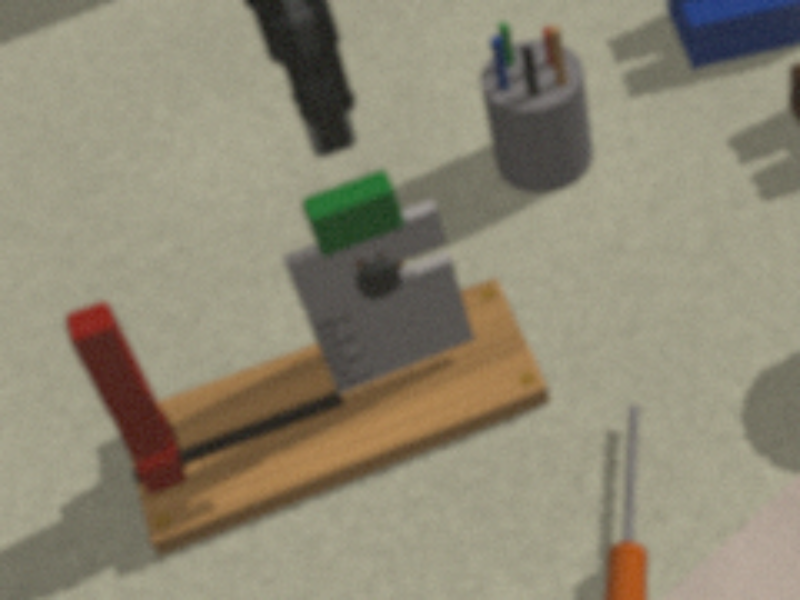

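The bracket hangs on the pin: green block at (355,210), pin head at (380,275), top at 194 mm as it must be. The keeper is at (90,320). Now I grip the keeper and close it.

Emit:
{"method": "arm_command", "body": {"deltas": [{"dx": -0.006, "dy": -0.04, "dz": 0, "yaw": 0, "jaw": 1}, {"dx": -0.012, "dy": -0.08, "dz": 0, "yaw": 0, "jaw": 1}, {"dx": -0.018, "dy": -0.12, "dz": 0, "yaw": 0, "jaw": 1}, {"dx": -0.0214, "dy": -0.1455, "dz": 0, "yaw": 0, "jaw": 1}, {"dx": -0.0214, "dy": -0.1455, "dz": -0.03, "yaw": 0, "jaw": 1}, {"dx": -0.0214, "dy": -0.1455, "dz": -0.07, "yaw": 0, "jaw": 1}, {"dx": -0.0214, "dy": -0.1455, "dz": -0.11, "yaw": 0, "jaw": 1}, {"dx": -0.0214, "dy": -0.1455, "dz": -0.122, "yaw": 0, "jaw": 1}, {"dx": -0.0214, "dy": -0.1455, "dz": -0.122, "yaw": 0, "jaw": 0.3}, {"dx": -0.0214, "dy": -0.1455, "dz": -0.122, "yaw": 0, "jaw": 0.15}, {"dx": -0.0214, "dy": -0.1455, "dz": -0.122, "yaw": 0, "jaw": 0}, {"dx": -0.0214, "dy": -0.1455, "dz": -0.122, "yaw": 0, "jaw": 0}, {"dx": -0.0214, "dy": -0.1455, "dz": -0.122, "yaw": 0, "jaw": 0}, {"dx": -0.0214, "dy": -0.1455, "dz": -0.122, "yaw": 0, "jaw": 0}]}}

```text
clock: 17.3
eef_pos: [533.3, -325.0, 142.5]
tool_rot: [3.139, 0.001, 1.433]
force: [-1.5, 1.1, 5.9]
width: 21.1
gripper_force: 59.4
```

Emit:
{"method": "arm_command", "body": {"deltas": [{"dx": 0.0014, "dy": 0.01, "dz": 0, "yaw": 0, "jaw": 0}, {"dx": 0.0028, "dy": 0.02, "dz": 0, "yaw": 0, "jaw": 0}, {"dx": 0.0041, "dy": 0.03, "dz": 0, "yaw": 0, "jaw": 0}, {"dx": 0.0055, "dy": 0.04, "dz": 0, "yaw": 0, "jaw": 0}, {"dx": 0.0069, "dy": 0.05, "dz": 0, "yaw": 0, "jaw": 0}, {"dx": 0.0083, "dy": 0.06, "dz": 0, "yaw": 0, "jaw": 0}, {"dx": 0.0097, "dy": 0.07, "dz": 0, "yaw": 0, "jaw": 0}, {"dx": 0.0111, "dy": 0.08, "dz": 0, "yaw": 0, "jaw": 0}, {"dx": 0.0118, "dy": 0.085, "dz": 0, "yaw": 0, "jaw": 0}, {"dx": 0.0118, "dy": 0.085, "dz": 0, "yaw": 0, "jaw": 0}]}}

```text
clock: 18.3
eef_pos: [545.3, -238.6, 142.4]
tool_rot: [3.14, -0.0, 1.433]
force: [-2.4, 1.0, 10.5]
width: 20.7
gripper_force: 60.8
```

Emit:
{"method": "arm_command", "body": {"deltas": [{"dx": 0.0003, "dy": 0.002, "dz": 0, "yaw": 0, "jaw": 0}, {"dx": 0.0006, "dy": 0.004, "dz": 0, "yaw": 0, "jaw": 0}, {"dx": 0.0008, "dy": 0.006, "dz": 0, "yaw": 0, "jaw": 0}, {"dx": 0.0008, "dy": 0.006, "dz": 0, "yaw": 0, "jaw": 0}]}}

```text
clock: 18.7
eef_pos: [545.4, -237.1, 142.4]
tool_rot: [3.138, 0.006, 1.431]
force: [-1.2, -6.2, 6.0]
width: 20.6
gripper_force: 60.3
```

Emit:
{"method": "arm_command", "body": {"deltas": [{"dx": 0.0004, "dy": 0.003, "dz": 0, "yaw": 0, "jaw": 0}, {"dx": 0.0004, "dy": 0.003, "dz": 0, "yaw": 0, "jaw": 0}]}}

```text
clock: 18.9
eef_pos: [545.4, -237.0, 142.4]
tool_rot: [3.137, 0.01, 1.43]
force: [-2.5, -12.3, 2.9]
width: 20.8
gripper_force: 59.9
```

Emit:
{"method": "arm_command", "body": {"deltas": [{"dx": -0.001, "dy": -0.0075, "dz": 0, "yaw": 0, "jaw": 0}, {"dx": -0.001, "dy": -0.0075, "dz": 0, "yaw": 0, "jaw": 0.3}, {"dx": -0.001, "dy": -0.0075, "dz": 0, "yaw": 0, "jaw": 0.5}, {"dx": -0.001, "dy": -0.0075, "dz": 0, "yaw": 0, "jaw": 0.6}, {"dx": -0.001, "dy": -0.0075, "dz": 0.02, "yaw": 0, "jaw": 0.6}, {"dx": -0.001, "dy": -0.0075, "dz": 0.06, "yaw": 0, "jaw": 0.6}, {"dx": -0.001, "dy": -0.0075, "dz": 0.1, "yaw": 0, "jaw": 0.6}, {"dx": -0.001, "dy": -0.0075, "dz": 0.14, "yaw": 0, "jaw": 0.6}, {"dx": -0.001, "dy": -0.0075, "dz": 0.16, "yaw": 0, "jaw": 0.6}, {"dx": -0.001, "dy": -0.0075, "dz": 0.16, "yaw": 0, "jaw": 0.6}, {"dx": -0.001, "dy": -0.0075, "dz": 0.16, "yaw": 0, "jaw": 0.6}]}}

```text
clock: 20.0
eef_pos: [544.7, -237.2, 300.2]
tool_rot: [-3.141, -0.001, 1.433]
force: [0.5, 0.5, 0.2]
width: 51.0
gripper_force: 0.0
```

Run:
```python
from rel import *
rep()
for n in("wrist","scene"):
    im,w=cloud(n); red,gr=masks(im); z=w[...,2]
    for nm,m in(("keeper",red&(z>157)),("green",gr&(z>180))):
        K=w[m]; print(n,nm,len(K),rect(K) if len(K)>5 else '',np.median(K[:,2]) if len(K) else '')
c=cv2.resize(im[150:450,50:450],(800,600)); cv2.imwrite("pics/s5.png",c[...,::-1])
```

```text
t [ 544.7 -237.2  300.2] yaw 82.1 20.0 F [0.5 0.5 0.2]
TCP: bracket x,y -1.0 -58.9 seat above pin axis 141.3
scene Y [-69.5  47.7] X 2.4 zmin 42.5
wrist keeper 620 (array([ 545. , -238.7]), array([22.9, 19.9]), 81.6) 165.40785360084215
wrist green 2399 (array([ 554.5, -176.3]), array([48.8, 19.5]), 82.4) 194.22115813500307
scene keeper 77 (array([ 545.4, -239.6]), array([18.3, 19.6]), 85.2) 165.4128261737568
scene green 311 (array([ 555.5, -176.3]), array([47.1, 20.5]), 85.1) 193.11906241972076
```

View pics/s5.png

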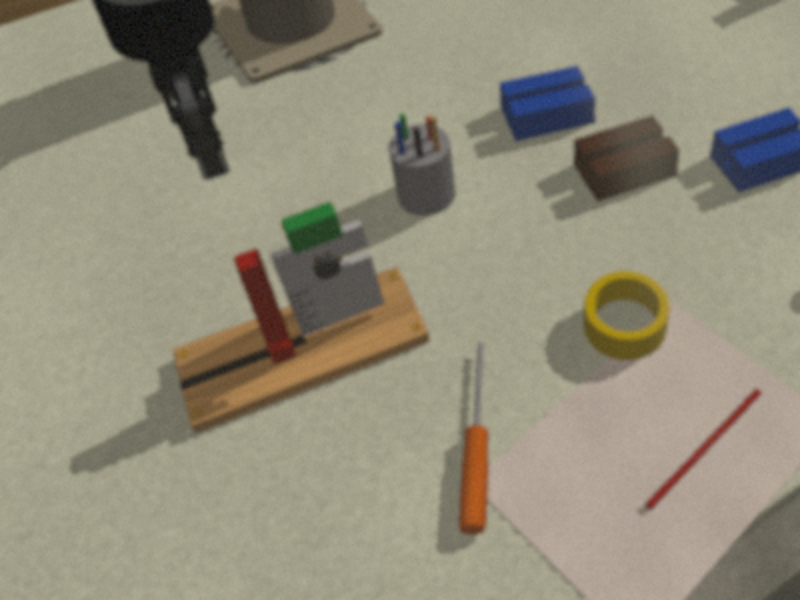

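The picture shows the keeper closed at (260,305), beside the bracket hanging on the pin at (327,263), with the bystanders where they were. The keeper travelled about 89 mm to a hard stop (12 N with no further movement).

```bash
python3 -c "from cell import *;print(finish_job())"
```

```text
the job is handed in; nothing more can be done
None
```

The job is handed in at about 20 s of the 69 s allowed: the bracket hangs freely on the pin, the red keeper is closed against its stop, and the tape, screwdriver and tin were left where they were.

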